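Clamp the dip probe and index the sample carousel to its third stop

ROBOT

A 6-joint arm with a two-finger parallel gripper is mounted at the origin on the work surface. World frame = base frame: x ahead of the robot, y to its left, z up, the work surface at z = 0. Lengths are in m, angles in rad, forces in N, time in s.
With the tool pointing down it reaches from about 0.35 to 0.975 m from the base axis. Payload 7.1 kg.
Tool frame: the origin (TCP) lies between the finger pads; the fingertips stand 11 mm ahead of it and the grasp point (between the pads) lies 8 mm behind it; z points along the fingers, x is the direction in which the jaws open and shut, and the axes are right-handed (so a half turn about z gives the same grasp; the last joint's range is limited). The gripper opens to 88 mm and grips with 3 to 60 N. Pads are 20 mm wide; open, the fingers measure 115 mm over their backs; the gripper's body (75 mm by 178 mm) begins 61 mm behind the grasp point.
Start: joints at [-1.185, 0.423, 1.63, -0, 1.089, -0.019], TCP at [0.246, -0.574, 0.234] pointing down, gripper open.
Joint ranges: [-3, 3], [-0.9, 2.11], [0.09, 2.58], [-1.31, 4.45], [0.11, 2.69], [-2.54, 2.54]. Speed limits (rad/s): [2.39, 2.39, 3.01, 3.14, 3.14, 3.14].

INTERFACE

Orientations are given as a unit quaternion [x, y, z, w].
In Python, from station import observe, capture, get_calibration, hand_in gives the robot as it stands. The module is installed in compiled form; this text tells all that it offers.
- The arm moves only by the tool carry_out, never from a script. Its argument "steps" is a list of rows, each an object with "xyz": the shift along the tool's x, y, z in mm, a list of three; "delta_rot": the turn, a rotation vector about the tool's x, y, z in degrees, a list of three; "jaw": the opening, from 0 (shut) to 1 (fully open). In form: [{"xyz": [dx, dy, dz], "delta_rot": [wx, wy, wz], "jaw": jaw}, ...]. A call has 1 to 12 rows; each row is the pose to reach, as a shift and turn from the pose commanded when the call began, along the tool's axes at that moment; what a row does not reach only later rows make up. A row lasts 1/10 s, in which the tool goes at most 50 mm and 8.59 degrees, less where a joint would pass 70% of its speed; a pose out of reach is approached as far as the arm can. A call with a gripper value outside its range is refused whole. The fingers move at their own pace and stop on an object; "grip_force" is the grip in N (left out, the last holds). Time passes only in rows, so rows that repeat a pose let the fingers close. It gives the time, the measured TCP pose, the force and the opening at its end, in the units of the state.
- observe(): the state, without advancing time (a new reading comes with each control period).
- capture(name): name is "scene" or "top" or "wrist"; returns (picture, depth): 480x640x3 uint8, red, green, blue; 480x640 float32, m along the optical axis (not along the pixel's ray), 0 where there is no reading.
- get_calibration(name): a dict with "camera_matrix" (3x3 intrinsics, pixels), "k1" (the pictures are not rectified: a ray, as slopes to the right and down, at radius r is drawn at 1 + k1 r^2 times it, then the intrinsics apply), "R" (3x3) and "t" (3): a world point X has camera coordinates R X + t; the wrist camera has in their place "mount" (4x4, takes a point from camera to tool coordinates, whose origin is the TCP and whose axes are the tool frame's). Camera axes: x right, y down, z forward; pixel columns grow to the right and rows downward; lengths in m; the calibration is good to about 2 mm. A picture is of the moment at which its call begins: read the wrist's pose just before it. get_calibration takes no time and is no camera call.
- hand_in(): hands the job in, once; it reports no verdict.
The state is a dict: "t": time; "joints": joint angles; "qvel": joint speeds; "joint_torque": joint torques, N m; "tool_pos": TCP position; "orientation": TCP orientation; "ft_force": force on the tool from outside, world axes, zero at the start; "torque": the same for the moment, N m; "grip_width": finger opening in m.
Only numpy, scipy, OpenCV 4.12 (cv2) and the standard library are available. Lean on these libraries where they do the work, as an engineer would, in place of code of your own. Each camera call takes 0.05 s, during which the arm holds its last target.

TASK

On the manual sample changer, first turn the knurled chuck sleeve clockwise until its three jaws are firmly closed on the steel dip probe standing in it. Then take the black knob in the middle of the carousel and turn it clockwise, feeling the clicks, to the third click from where it stands now, without running past it, so that the third tube comes under the probe. Finish still gripping the knob at that stop, so that the carousel cannot shift while the probe is checked over the tube: do not let go, and leave the other things on the bench where they are.

Things in the scene. Friction and masses are not known exactly. Their poses are not given: they have to be found in the camera images.
- sleeve_grip (a point): on the vertical axis of the chuck sleeve at its grip height, 187 mm above the bench. Knurled steel cylinder 38 mm wide, 34 mm tall: 13 mm above this point, 21 mm below. It sits on a bridge beside the carousel, 110 mm from the knob's axis; the bridge's top is 29 mm below this point, running outward from the knob. On the axis the jaws end 29 mm and the probe 41 mm above this point
- chuck_sleeve (a joint): sleeve angle, rad: 0 open, grows clockwise seen from above; starts at 0 to 0.35. The three jaws move in together, 3.5 mm per rad, and meet the probe at about 1.14; then the sleeve turns stiff and tightens over a further 0.1 to 0.3 (stop at 1.8). About 0.1 N m turns it freely, 0.25 N m clamps well; friction keeps it where it is left
- jaw_a: one of the three steel jaws inside the sleeve, 6 mm wide; they slide straight in to the axis, all driven by the sleeve. Origin on its gripping face, at the height of the sleeve's underside
- jaw_b: the second jaw, as jaw_a
- jaw_c: the third jaw, as jaw_a
- dip_probe: steel dip probe, a rod 10 mm in diameter and 100 mm long with its axis (z) upright, standing loosely in the open chuck on a collar hidden inside; origin at its lower tip, which hangs 8 mm over the tubes. It need not be gripped
- knob_grip (a point): on the vertical axis of the black fluted index knob at its grip height, 186 mm above the bench. The knob is 48 mm wide and 26 mm tall: 12 mm above this point, 14 mm below; a 22 mm post carries it in the middle of the carousel, whose tubes end 66 mm below this point
- carousel: the round carousel, 268 mm wide, two aluminium plates with glass tubes in most of its 16 places, and the index knob on top; origin on its axis on the bench; its yaw turns with it
- carousel_angle (a joint): angle of carousel and knob, rad: about 0 at the start, grows clockwise seen from above. A sprung roller clicks into 16 even stops, one per 0.393 rad: the third is at 1.178. Pushing it from a stop into the next takes about 0.1 N m; past half-way (0.196) it pulls itself into the next stop and stays there
- third_tube (a point): centre of the mouth of the glass tube (25 mm wide) that comes under the probe at the third click
- beaker: bystander: open glass beaker, 68 mm wide, 90 mm tall; origin under its centre
- jug: bystander: white plastic measuring jug with a handle, 104 mm wide, 170 mm tall; origin under its centre
- tip_box: bystander: closed box with green body and clear lid, 87 x 122 x 56 mm; origin under its centre
- reagent_bottle: bystander: amber bottle, 72 mm wide, 140 mm tall; origin under its centre
- dish: bystander: white covered dish, 60 mm wide, 14 mm tall; origin under its centre
- spare_tube: bystander: glass tube standing beside the sample changer, 25 mm wide, 70 mm tall; origin under its centre
- stopper: bystander: black rubber stopper beside the sample changer, 28 mm wide, 28 mm tall; origin under its centre

How it is judged:
By the outcome, as a careful person would: the job done as asked, in the order asked, and still so for the second after the job is handed in, while the arm keeps its last pose, push and grip.
It also fails if it takes over 51 s, if anything falls off the work surface, if the arm or the gripper's body presses on something with over 40 N, if the wrist force passes 120 N, or if a joint passes its speed limit or range.

## Working session

There is one attempt and no reset: what is moved stays moved. The work goes in short steps, Python scripts to look and compute and a tool call to move; the robot and the scene stay as the last step left them, time stands still between calls to the robot, and variables do not carry over. Pictures are saved under pics/ and viewed, and the job is handed in when it is done.

Besides the shell and the picture viewer there is one more tool, called after "Call:" as name(argument=value, ...) on one line, values as JSON. carry_out: Moves the arm, as the interface text tells. Its arguments: {"type":"object","properties":{"steps":{"type":"array","items":{"type":"object","properties":{"xyz":{"type":"array","items":{"type":"number"}},"delta_rot":{"type":"array","items":{"type":"number"}},"jaw":{"type":"number"}}}},"grip_force":{"type":"number"}},"required":["steps"]}

```bash
mkdir -p pics; python3 - <<'E'
from station import *
import cv2,numpy as np
s=observe();print(s)
for n in ("scene","top"):
    p,d=capture(n);cv2.imwrite(f"pics/{n}0.png",p[:,:,::-1]);np.save(f"{n}0.npy",d)
    c=get_calibration(n);print(n,c)
print(get_calibration("wrist"))
E
```

```text
{'t': 0.0, 'joints': array([-1.18500348e+00,  4.23821122e-01,  1.63066262e+00, -2.41873218e-05,
        1.08861755e+00, -1.90196529e-02]), 'qvel': array([-4.42851944e-05,  5.88809236e-04,  5.52222751e-05, -2.52586334e-06,
        1.96786389e-03,  5.89523367e-04]), 'joint_torque': array([ 2.50566824e-03, -5.44620967e+01, -2.73665857e+01,  6.43388182e-02,
        2.26182950e-02, -9.73949932e-05]), 'tool_pos': array([ 0.24596091, -0.57399102,  0.23292476]), 'orientation': array([ 8.34822122e-01, -5.50519260e-01, -6.27773937e-04, -4.18344510e-04]), 'ft_force': array([-0.39017665,  0.33468505, -0.3465209 ]), 'torque': array([-0.01795978,  0.01009654, -0.00651737]), 'grip_width': 0.08803730765667252}
scene {'camera_matrix': array([[458.98127022,   0.        , 325.19683702],
       [  0.        , 458.98127022, 234.75971594],
       [  0.        ,   0.        ,   1.        ]]), 'k1': -0.04653849662839989, 'R': array([[-0.34798288,  0.93745896, -0.00886652],
       [ 0.7398453 ,  0.26879587, -0.61674769],
       [-0.57579236, -0.22117749, -0.78711096]]), 't': array([ 0.23805084, -0.31633815, 
[... 276 characters left out ...]
    [-0.99533273, -0.0178057 , -0.09484574],
       [ 0.09506788, -0.01207187, -0.99539759]]), 't': array([-0.04192542,  0.57823384,  1.31701963])}
{'camera_matrix': array([[357.91442591,   0.        , 320.00050725],
       [  0.        , 357.91442591, 234.81962192],
       [  0.        ,   0.        ,   1.        ]]), 'k1': -0.002828008586146921, 'mount': array([[ 9.99999071e-01,  8.01404886e-04,  1.10221213e-03,
        -5.29787620e-04],
       [-1.06076241e-03,  9.65503656e-01,  2.60387336e-01,
        -7.07587150e-02],
       [-8.55514154e-04, -2.60388264e-01,  9.65503610e-01,
        -1.52235971e-01],
       [ 0.00000000e+00,  0.00000000e+00,  0.00000000e+00,
         1.00000000e+00]])}
```

View pics/scene0.png

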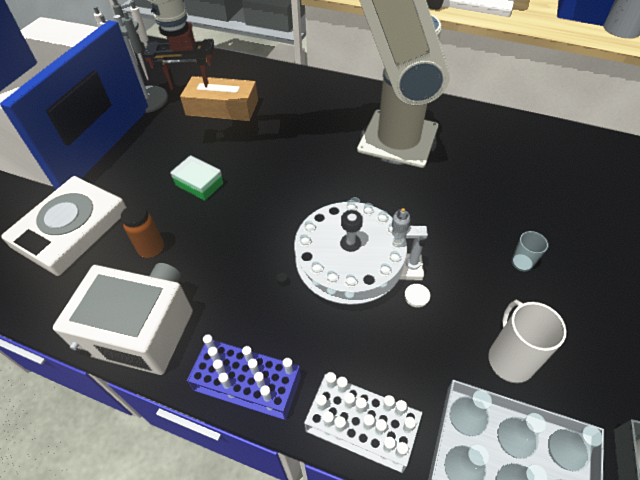

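View pics/top0.png

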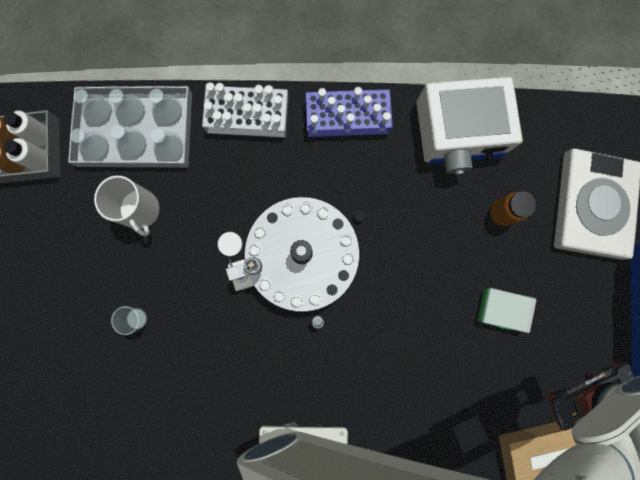

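```bash
cat > h.py <<'E'
import numpy as np,cv2
from station import *
from scipy.spatial.transform import Rotation as Ro
def slopes(c,u,v):
    K=c["camera_matrix"];return cv2.undistortPoints(np.array([[[u,v]]],float),K,np.array([c["k1"],0,0,0,0.]))[0,0]
def pose(c,s=None):
    if "R" in c: R,t=c["R"],c["t"];return R.T,-R.T@t
    T=np.eye(4);T[:3,:3]=Ro.from_quat(s["orientation"]).as_matrix();T[:3,3]=s["tool_pos"];T=T@c["mount"];return T[:3,:3],T[:3,3]
def atz(c,u,v,z,s=None):
    a=slopes(c,u,v);R,o=pose(c,s);d=R@np.array([a[0],a[1],1]);return o+d*(z-o[2])/d[2]
def atd(c,u,v,dep,s=None):
    a=slopes(c,u,v);R,o=pose(c,s);return o+R@np.array([a[0],a[1],1])*dep
def proj(c,X,s=None):
    R,o=pose(c,s);p=R.T@(np.array(X)-o);K=c["camera_matrix"]
    return cv2.projectPoints(p.reshape(1,1,3),np.zeros(3),np.zeros(3),K,np.array([c["k1"],0,0,0,0.]))[0][0,0]
E
python3 - <<'E'
from h import *
p=cv2.imread("pics/top0.png");cv2.imwrite("pics/topz.png",cv2.resize(p[180:330,210:380],None,fx=4.7,fy=4,interpolation=cv2.INTER_CUBIC) if 0 else cv2.resize(p[185:330,215:385],None,fx=4,fy=4,interpolation=cv2.INTER_CUBIC))
p=cv2.imread("pics/scene0.png");cv2.imwrite("pics/scenez.png",cv2.resize(p[185:315,280:450],None,fx=4,fy=4,interpolation=cv2.INTER_CUBIC))
c=get_calibration("top")
print(atz(c,302,251,.198),atz(c,251,266,.2))
d=np.load("top0.npy")
for u,v in((302,251),(299,250),(304,255),(251,266),(250,262)):print(atd(c,u,v,d[v,u]))
E
```

```text
[0.53266107 0.00517132 0.198     ] [0.49809724 0.11457872 0.2       ]
[0.53253051 0.00513791 0.19986855]
[0.53456053 0.0116585  0.20017461]
[0.5240483  0.00067376 0.19821832]
[0.49689486 0.11125051 0.22979243]
[0.50841569 0.12108276 0.16389267]
```

View pics/topz.png

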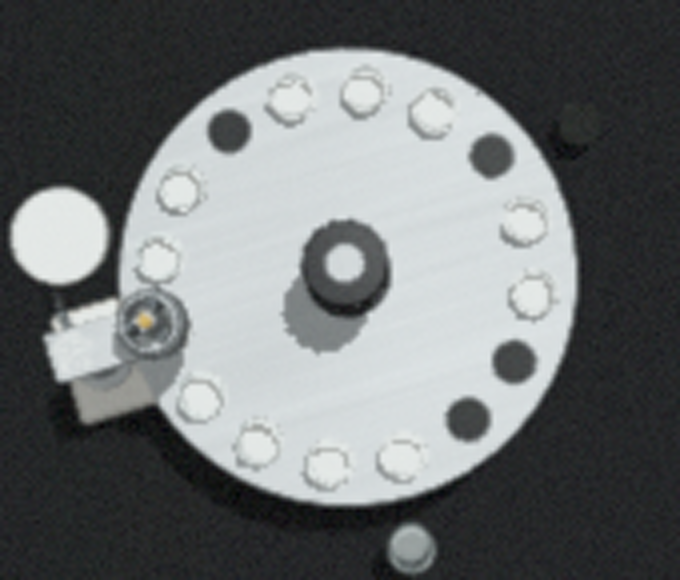

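View pics/scenez.png

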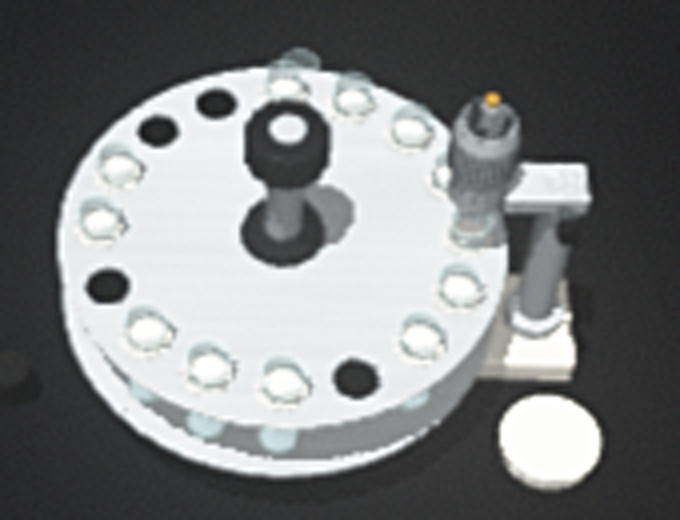

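```bash
python3 - <<'E'
from h import *
c=get_calibration("top")
k=atz(c,301.1,250.6,.199);a=atz(c,252.6,265.3,.2);b=atz(c,250.9,265.1,.228)
print(k,a,b,np.linalg.norm((k-a)[:2]),np.linalg.norm((k-b)[:2]))
c=get_calibration("scene")
f=lambda x,y:(280+x/4-.4,185+y/4-.4)
k=atz(c,*f(289,128),.199);b=atz(c,*f(492,98),.228)
print(k,b,np.linalg.norm((k-b)[:2]))
s=observe();R=Ro.from_quat(s["orientation"]).as_matrix();print(R)
E
```

```text
[0.53342407 0.00711723 0.199     ] [0.49967262 0.11115943 0.2       ] [0.49885876 0.11171266 0.228     ] 0.10937979454109617 0.1101588188480994
[0.53535358 0.00984056 0.199     ] [0.50130377 0.1132801  0.228     ] 0.10889962936857649
[[ 3.93800747e-01 -9.19195688e-01 -5.08140483e-04]
 [-9.19194829e-01 -3.93801074e-01  1.25716327e-03]
 [-1.35568533e-03 -2.79917316e-05 -9.99999081e-01]]
```

Call:
carry_out(steps=[{"xyz": [0,0,-50],"delta_rot": [0,0,0],"jaw": 1},{"xyz": [-530,-504,-75],"delta_rot": [0,0,-125],"jaw": 1},{"xyz": [-530,-504,-75],"delta_rot": [0,0,-125],"jaw": 1},{"xyz": [-530,-504,-75],"delta_rot": [0,0,-125],"jaw": 1},{"xyz": [-530,-504,-75],"delta_rot": [0,0,-125],"jaw": 1},{"xyz": [-530,-504,-75],"delta_rot": [0,0,-125],"jaw": 1},{"xyz": [-530,-504,-75],"delta_rot": [0,0,-125],"jaw": 1},{"xyz": [-530,-504,-75],"delta_rot": [0,0,-125],"jaw": 1},{"xyz": [-530,-504,-75],"delta_rot": [0,0,-125],"jaw": 1},{"xyz": [-530,-504,-75],"delta_rot": [0,0,-125],"jaw": 1},{"xyz": [-530,-504,-75],"delta_rot": [0,0,-125],"jaw": 1},{"xyz": [-530,-504,-75],"delta_rot": [0,0,-125],"jaw": 1}])

```text
t: 1.3
tool_pos: [0.4376, -0.0571, 0.3026]
orientation: [0.97, 0.243, 0.0, 0.0]
ft_force: [0.3, -0.2, -0.1]
grip_width: 0.0877
```

```bash
cat >> h.py <<'E'
def go(tx,ty,tz,head,s=None):
    s=s or observe();R=Ro.from_quat(s["orientation"]).as_matrix()
    d=R.T@(np.array([tx,ty,tz])-s["tool_pos"])*1000
    h=np.degrees(np.arctan2(R[1,0],R[0,0]))
    print("xyz",d.round(1),"rotz",round(h-head,1),"head",round(h,1),"q6",s["joints"][5].round(3),"tilt",(R[:,2]).round(4),"tq",s["torque"].round(3),"f",s["ft_force"].round(1),"gw",s["grip_width"].round(4),"tcp",s["tool_pos"].round(4),"t",s["t"])
E
python3 -c "
from h import *
go(.5,.112,.31,58)"
```

```text
Traceback (most recent call last):
  File "h.py", line 20, in go
    print("xyz",d.round(1),"rotz",round(h-head,1),"head",round(h,1),"q6",s["joints"][5].round(3),"tilt",(R[:,2]).round(4),"tq",s["torque"].round(3),"f",s["ft_force"].round(1),"gw",s["grip_width"].round(4),"tcp",s["tool_pos"].round(4),"t",s["t"])
                                                                                                                                                                                    ^^^^^^^^^^^^^^^^^^^^^
AttributeError: 'float' object has no attribute 'round'
```

```bash
sed -i 's/s\["grip_width"\].round(4)/round(s["grip_width"],4)/' h.py
python3 -c "
from h import *
go(.5,.112,.31,58)"
```

```text
xyz [ 134.7 -119.8   -7.4] rotz -29.9 head 28.1 q6 -0.647 tilt [ 2.e-04 -1.e-04 -1.e+00] tq [-0.037 -0.161 -0.003] f [ 0.3 -0.2 -0.1] gw 0.0877 tcp [ 0.4376 -0.0571  0.3026] t 1.3
```

Call:
carry_out(steps=[{"xyz": [135,-120,-7],"delta_rot": [0,0,-30],"jaw": 1},{"xyz": [135,-120,-7],"delta_rot": [0,0,-30],"jaw": 1},{"xyz": [135,-120,-7],"delta_rot": [0,0,-30],"jaw": 1},{"xyz": [135,-120,-7],"delta_rot": [0,0,-30],"jaw": 1},{"xyz": [135,-120,-7],"delta_rot": [0,0,-30],"jaw": 1},{"xyz": [135,-120,-7],"delta_rot": [0,0,-30],"jaw": 1},{"xyz": [135,-120,-7],"delta_rot": [0,0,-30],"jaw": 1}])

```text
t: 2.0
tool_pos: [0.5005, 0.109, 0.3091]
orientation: [0.876, 0.482, -0.001, -0.0]
ft_force: [-0.3, -0.6, 0.4]
grip_width: 0.0877
```

```bash
python3 - <<'E'
from h import *
go(.5,.112,.31,58)
s=observe();p,d=capture("wrist");cv2.imwrite("pics/w1.png",p[:,:,::-1]);np.save("w1.npy",d);import pickle;pickle.dump(s,open("w1.pkl","wb"))
c=get_calibration("wrist")
print(proj(c,[.5,.112,.228],s),proj(c,[.534,.008,.199],s))
E
```

```text
xyz [ 2.3 -2.  -0.9] rotz -0.4 head 57.6 q6 -0.815 tilt [-1.1e-03 -5.0e-04 -1.0e+00] tq [ 0.024 -0.115  0.033] f [-0.3 -0.6  0.4] gw 0.0877 tcp [0.5005 0.109  0.3091] t 2.0
[323.40314872 244.15519194] [237.84603277 332.49685305]
```

View pics/w1.png

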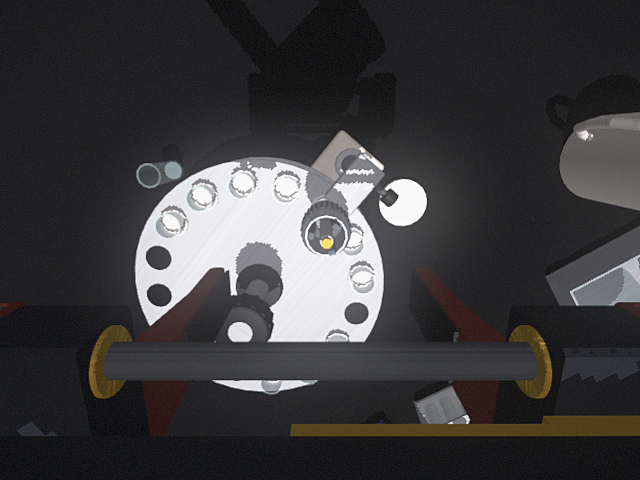

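```bash
python3 - <<'E'
from h import *
import pickle;s=pickle.load(open("w1.pkl","rb"));c=get_calibration("wrist")
print(atz(c,327,242,.228,s),atz(c,326,236,.2,s),atz(c,239.5,332,.199,s))
go(.5015,.112,.235,58)
p=cv2.imread("pics/w1.png");cv2.imwrite("pics/w1z.png",cv2.resize(p[180:280,270:390],None,fx=5,fy=5,interpolation=cv2.INTER_CUBIC))
E
```

```text
[0.50001143 0.11487792 0.228     ] [0.50279431 0.1128324  0.2       ] [0.53435312 0.00941493 0.199     ]
xyz [ 3.3 -0.9 74.3] rotz -0.4 head 57.6 q6 -0.815 tilt [-7.e-04 -3.e-04 -1.e+00] tq [-0.02  -0.162  0.058] f [-0.3  1.   0.2] gw 0.0876 tcp [0.5006 0.1088 0.3093] t 2.05
```

View pics/w1z.png

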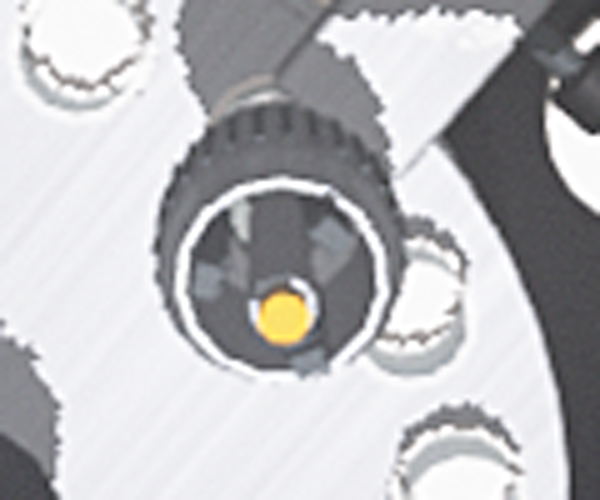

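Call:
carry_out(steps=[{"xyz": [3,-1,50],"delta_rot": [0,0,0],"jaw": 1},{"xyz": [3,-1,90],"delta_rot": [0,0,0],"jaw": 1},{"xyz": [3,-1,105],"delta_rot": [0,0,0],"jaw": 1},{"xyz": [3,-1,105],"delta_rot": [0,0,0],"jaw": 1},{"xyz": [3,-1,105],"delta_rot": [0,0,0],"jaw": 1}])

```text
t: 2.55
tool_pos: [0.5022, 0.1122, 0.205]
orientation: [0.876, 0.482, 0.0, 0.0]
ft_force: [0.4, 0.8, -0.7]
grip_width: 0.0878
```

```bash
python3 - <<'E'
from h import *
go(.5013,.1125,.179,58)
s=observe();p,d=capture("wrist");cv2.imwrite("pics/w2.png",p[:,:,::-1])
c=get_calibration("wrist")
print(atz(c,327,242,.228,s))
print(proj(c,[.5013,.1125,.228],s),proj(c,[.534,.008,.199],s))
E
```

```text
xyz [-0.2 -0.9 26. ] rotz -0.4 head 57.6 q6 -0.809 tilt [ 3.e-04  0.e+00 -1.e+00] tq [ 0.001 -0.184  0.   ] f [ 0.4  0.8 -0.7] gw 0.0878 tcp [0.5022 0.1122 0.205 ] t 2.55
[0.47490642 0.13257101 0.228     ]
[319.43188408 321.1687247 ] [188.45991468 433.85152184]
```

View pics/w2.png

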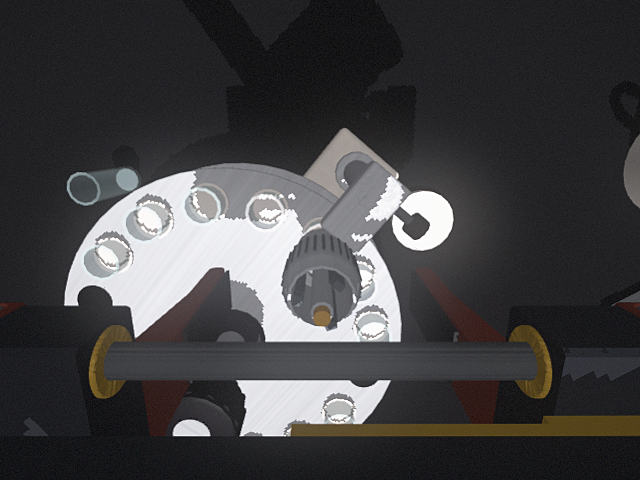

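Call:
carry_out(steps=[{"xyz": [0,-1,26],"delta_rot": [0,0,0],"jaw": 1},{"xyz": [0,-1,26],"delta_rot": [0,0,0],"jaw": 0.6},{"xyz": [0,-1,26],"delta_rot": [0,0,0],"jaw": 0.3},{"xyz": [0,-1,26],"delta_rot": [0,0,0],"jaw": 0.3},{"xyz": [0,-1,26],"delta_rot": [0,0,0],"jaw": 0.3},{"xyz": [0,-1,26],"delta_rot": [0,0,0],"jaw": 0.3}], grip_force=10)

```text
t: 3.2
tool_pos: [0.5014, 0.1136, 0.1792]
orientation: [0.876, 0.483, 0.001, 0.0]
ft_force: [-0.1, 0.0, 0.1]
grip_width: 0.0511
```

```bash
python3 - <<'E'
from h import *
go(.5013,.1125,.179,58)
E
```

```text
xyz [-1.   0.5  0.2] rotz -0.3 head 57.7 q6 -0.808 tilt [ 1.2e-03  3.0e-04 -1.0e+00] tq [ 0.027 -0.139 -0.018] f [-0.1  0.   0.1] gw 0.0511 tcp [0.5014 0.1136 0.1792] t 3.2
```

Call:
carry_out(steps=[{"xyz": [0,0,0],"delta_rot": [0,0,0],"jaw": 0.3},{"xyz": [0,0,0],"delta_rot": [0,0,0],"jaw": 0.3},{"xyz": [0,0,0],"delta_rot": [0,0,0],"jaw": 0.3},{"xyz": [0,0,0],"delta_rot": [0,0,0],"jaw": 0.3}], grip_force=10)

```text
t: 3.6
tool_pos: [0.5012, 0.1136, 0.1787]
orientation: [0.876, 0.483, 0.0, 0.0]
ft_force: [-0.9, 0.3, 3.9]
grip_width: 0.0378
```

```bash
python3 - <<'E'
from h import *
go(.5013,.1125,.179,58)
E
```

```text
xyz [-0.8  0.7 -0.3] rotz -0.3 head 57.7 q6 -0.808 tilt [ 3.e-04  1.e-04 -1.e+00] tq [-0.01  -0.039 -0.003] f [-0.9  0.3  3.9] gw 0.0378 tcp [0.5012 0.1136 0.1787] t 3.6
```

Call:
carry_out(steps=[{"xyz": [0,0,0],"delta_rot": [0,0,0],"jaw": 0.0},{"xyz": [0,0,0],"delta_rot": [0,0,0],"jaw": 0.0},{"xyz": [0,0,0],"delta_rot": [0,0,0],"jaw": 0.0}], grip_force=40)

```text
t: 3.9
tool_pos: [0.5012, 0.1136, 0.1787]
orientation: [0.876, 0.483, 0.0, 0.0]
ft_force: [-0.8, 0.5, 5.3]
grip_width: 0.0374
```

```bash
python3 - <<'E'
from h import *
go(.5013,.1125,.179,58)
E
```

```text
xyz [-0.8  0.7 -0.3] rotz -0.3 head 57.7 q6 -0.808 tilt [ 3.e-04  2.e-04 -1.e+00] tq [ 0.072  0.053 -0.025] f [-0.8  0.5  5.3] gw 0.0374 tcp [0.5012 0.1136 0.1787] t 3.9
```

Call:
carry_out(steps=[{"xyz": [0,0,0],"delta_rot": [0,0,5],"jaw": 0.0},{"xyz": [0,0,0],"delta_rot": [0,0,10],"jaw": 0.0},{"xyz": [0,0,0],"delta_rot": [0,0,15],"jaw": 0.0},{"xyz": [0,0,0],"delta_rot": [0,0,20],"jaw": 0.0},{"xyz": [0,0,0],"delta_rot": [0,0,20],"jaw": 0.0}], grip_force=40)

```text
t: 4.4
tool_pos: [0.501, 0.1134, 0.1787]
orientation: [0.947, 0.322, -0.0, 0.0]
ft_force: [-1.5, -0.8, 6.1]
grip_width: 0.0374
```

```bash
python3 - <<'E'
from h import *
go(.5013,.1125,.179,58)
E
```

```text
xyz [-0.3  0.9 -0.3] rotz -20.4 head 37.6 q6 -0.456 tilt [-0.e+00 -2.e-04 -1.e+00] tq [-0.098  0.102 -0.116] f [-1.5 -0.8  6.1] gw 0.0374 tcp [0.501  0.1134 0.1787] t 4.4
```

Call:
carry_out(steps=[{"xyz": [0,0,0],"delta_rot": [0,0,5],"jaw": 0.0},{"xyz": [0,0,0],"delta_rot": [0,0,10],"jaw": 0.0},{"xyz": [0,0,0],"delta_rot": [0,0,15],"jaw": 0.0},{"xyz": [0,0,0],"delta_rot": [0,0,20],"jaw": 0.0},{"xyz": [0,0,0],"delta_rot": [0,0,20],"jaw": 0.0}], grip_force=40)

```text
t: 4.9
tool_pos: [0.5008, 0.1133, 0.1787]
orientation: [0.988, 0.153, -0.0, 0.0]
ft_force: [-2.2, -0.9, 5.3]
grip_width: 0.0379
```

```bash
python3 - <<'E'
from h import *
go(.5013,.1125,.179,58)
s=observe();print(s["joint_torque"].round(3))
s=observe();p,d=capture("wrist");cv2.imwrite("pics/w3.png",p[:,:,::-1])
E
```

```text
xyz [ 0.2  0.9 -0.3] rotz -40.4 head 17.6 q6 -0.107 tilt [-4.e-04 -3.e-04 -1.e+00] tq [-0.178  0.225 -0.06 ] f [-2.2 -0.9  5.3] gw 0.0379 tcp [0.5008 0.1133 0.1787] t 4.9
[  0.427 -41.536 -22.127   0.129  -0.62    0.662]
```

View pics/w3.png

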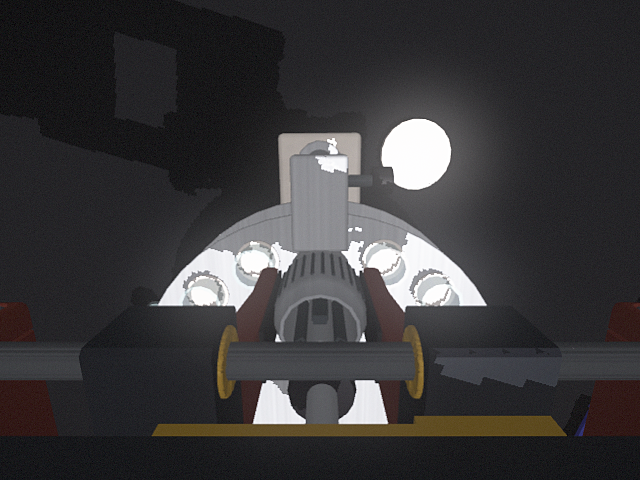

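Call:
carry_out(steps=[{"xyz": [0,0,0],"delta_rot": [0,0,5],"jaw": 0.0},{"xyz": [0,0,0],"delta_rot": [0,0,10],"jaw": 0.0},{"xyz": [0,0,0],"delta_rot": [0,0,10],"jaw": 0.0}], grip_force=40)

```text
t: 5.25
tool_pos: [0.5007, 0.1133, 0.1786]
orientation: [0.998, 0.066, -0.0, 0.0]
ft_force: [-1.9, -1.3, 7.2]
grip_width: 0.0377
```

```bash
python3 - <<'E'
from h import *
go(.5013,.1125,.179,58)
s=observe();print(s["joint_torque"].round(3))
s=observe();p,d=capture("wrist");cv2.imwrite("pics/w4.png",p[:,:,::-1])
a=cv2.imread("pics/w3.png")[230:440,240:400];b=p[230:440,240:400,::-1]
cv2.imwrite("pics/cmp.png",cv2.resize(np.hstack([a,b]),None,fx=2.4,fy=2.4,interpolation=cv2.INTER_CUBIC))
E
```

```text
xyz [ 0.5  0.9 -0.4] rotz -50.4 head 7.6 q6 0.067 tilt [-6.e-04 -4.e-04 -1.e+00] tq [-0.216  0.338 -0.082] f [-1.9 -1.3  7.2] gw 0.0377 tcp [0.5007 0.1133 0.1786] t 5.25
[  0.433 -41.387 -22.274   0.141  -0.743   0.66 ]
```

View pics/cmp.png

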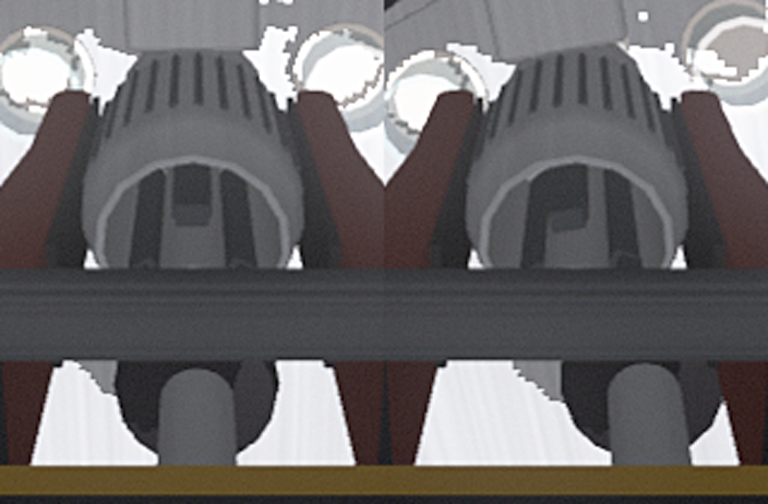

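```bash
python3 - <<'E'
from h import *
for n in("scene","top"):
    p,d=capture(n);cv2.imwrite(f"pics/{n}5.png",cv2.resize((p[170:320,330:500] if n=="scene" else p[200:330,190:340])[:,:,::-1],None,fx=4,fy=4,interpolation=cv2.INTER_CUBIC))
a=cv2.imread("pics/w3.png")[245:345,270:370];b=cv2.imread("pics/w4.png")[245:345,270:370]
cv2.imwrite("pics/cmp2.png",cv2.convertScaleAbs(cv2.resize(np.vstack([a[:50],b[:50]]),None,fx=6,fy=6,interpolation=cv2.INTER_CUBIC),alpha=1.8))
E
```

```text
(no output)
```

View pics/cmp2.png

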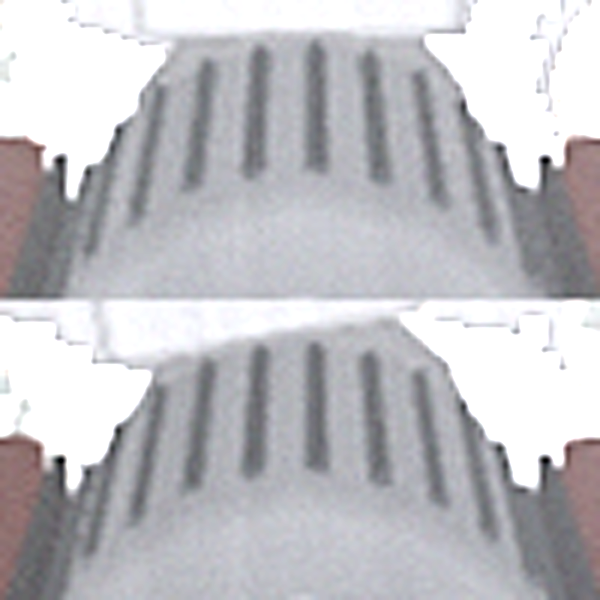

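View pics/scene5.png

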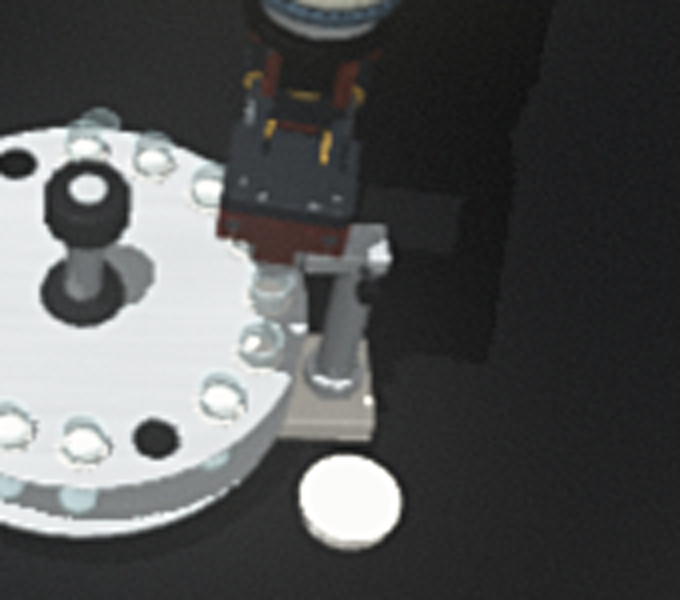

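View pics/top5.png

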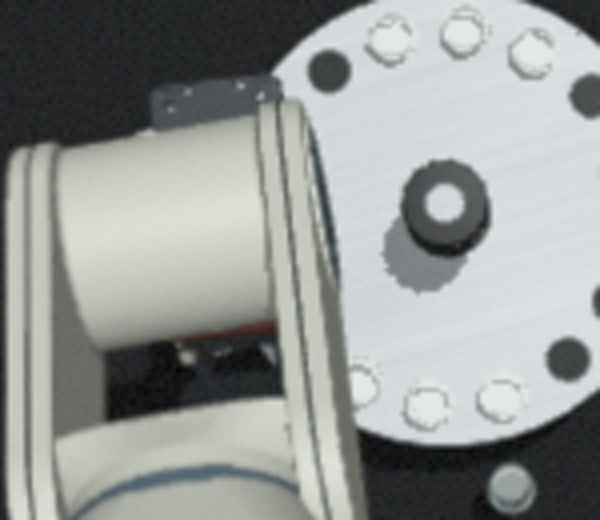

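Call:
carry_out(steps=[{"xyz": [0,0,0],"delta_rot": [0,0,3],"jaw": 0.0},{"xyz": [0,0,0],"delta_rot": [0,0,5],"jaw": 0.0},{"xyz": [0,0,0],"delta_rot": [0,0,5],"jaw": 0.0}], grip_force=50)

```text
t: 5.7
tool_pos: [0.5007, 0.1133, 0.1786]
orientation: [1.0, 0.023, -0.0, 0.0]
ft_force: [-2.8, -1.5, 7.4]
grip_width: 0.0376
```

```bash
cat > st.py <<'E'
from h import *
go(.5013,.1125,.179,58)
s=observe();print(s["joint_torque"].round(3))
E
python3 st.py
```

```text
xyz [ 0.6  0.8 -0.4] rotz -55.3 head 2.7 q6 0.153 tilt [-7.e-04 -4.e-04 -1.e+00] tq [-0.193  0.312  0.009] f [-2.8 -1.5  7.4] gw 0.0376 tcp [0.5007 0.1133 0.1786] t 5.7
[  0.351 -41.326 -22.338   0.167  -0.799   0.259]
```

Call:
carry_out(steps=[{"xyz": [0,0,0],"delta_rot": [0,0,3],"jaw": 0.0},{"xyz": [0,0,0],"delta_rot": [0,0,5],"jaw": 0.0},{"xyz": [0,0,0],"delta_rot": [0,0,5],"jaw": 0.0}], grip_force=50)

```text
t: 6.0
tool_pos: [0.5006, 0.1133, 0.1786]
orientation: [1.0, -0.02, -0.0, 0.0]
ft_force: [-2.3, -0.8, 7.1]
grip_width: 0.0375
```

```bash
python3 st.py
```

```text
xyz [ 0.7  0.7 -0.4] rotz -60.3 head -2.3 q6 0.24 tilt [-8.e-04 -5.e-04 -1.e+00] tq [-0.237  0.378  0.041] f [-2.3 -0.8  7.1] gw 0.0375 tcp [0.5006 0.1133 0.1786] t 6.0
[  0.239 -41.26  -22.411   0.198  -0.859   0.334]
```

Call:
carry_out(steps=[{"xyz": [0,0,0],"delta_rot": [0,0,3],"jaw": 0.0},{"xyz": [0,0,0],"delta_rot": [0,0,5],"jaw": 0.0},{"xyz": [0,0,0],"delta_rot": [0,0,5],"jaw": 0.0}], grip_force=50)

```text
t: 6.3
tool_pos: [0.5006, 0.1132, 0.1786]
orientation: [0.998, -0.064, -0.0, 0.0]
ft_force: [-3.0, -1.5, 7.9]
grip_width: 0.0372
```

```bash
python3 st.py
```

```text
xyz [ 0.8  0.6 -0.4] rotz -65.3 head -7.3 q6 0.327 tilt [-9.e-04 -6.e-04 -1.e+00] tq [-0.207  0.369  0.138] f [-3.  -1.5  7.9] gw 0.0372 tcp [0.5006 0.1132 0.1786] t 6.3
[  0.107 -41.195 -22.483   0.225  -0.919   0.412]
```

Call:
carry_out(steps=[{"xyz": [0,0,0],"delta_rot": [0,0,3],"jaw": 0.0},{"xyz": [0,0,0],"delta_rot": [0,0,5],"jaw": 0.0},{"xyz": [0,0,0],"delta_rot": [0,0,5],"jaw": 0.0}], grip_force=50)

```text
t: 6.6
tool_pos: [0.5005, 0.1133, 0.1786]
orientation: [0.994, -0.107, -0.0, 0.0]
ft_force: [-3.1, -0.7, 7.7]
grip_width: 0.0374
```

```bash
python3 st.py
```

```text
xyz [ 0.9  0.6 -0.4] rotz -70.3 head -12.3 q6 0.414 tilt [-1.e-03 -6.e-04 -1.e+00] tq [-0.183  0.459  0.164] f [-3.1 -0.7  7.7] gw 0.0374 tcp [0.5005 0.1133 0.1786] t 6.6
[-4.0000e-02 -4.1131e+01 -2.2551e+01  2.4800e-01 -9.7700e-01  4.9300e-01]
```

Call:
carry_out(steps=[{"xyz": [0,0,0],"delta_rot": [0,0,3],"jaw": 0.0},{"xyz": [0,0,0],"delta_rot": [0,0,5],"jaw": 0.0},{"xyz": [0,0,0],"delta_rot": [0,0,5],"jaw": 0.0}], grip_force=55)

```text
t: 6.9
tool_pos: [0.5005, 0.1133, 0.1786]
orientation: [0.989, -0.15, -0.0, 0.0]
ft_force: [-3.6, -1.9, 7.2]
grip_width: 0.037
```

```bash
python3 st.py
```

```text
xyz [ 1.   0.5 -0.4] rotz -75.3 head -17.3 q6 0.501 tilt [-1.1e-03 -6.0e-04 -1.0e+00] tq [-0.179  0.495  0.247] f [-3.6 -1.9  7.2] gw 0.037 tcp [0.5005 0.1133 0.1786] t 6.9
[ -0.197 -41.071 -22.615   0.266  -1.032   0.576]
```

Call:
carry_out(steps=[{"xyz": [0,0,0],"delta_rot": [0,0,3],"jaw": 0.0},{"xyz": [0,0,0],"delta_rot": [0,0,5],"jaw": 0.0},{"xyz": [0,0,0],"delta_rot": [0,0,5],"jaw": 0.0}], grip_force=55)

```text
t: 7.2
tool_pos: [0.5004, 0.1133, 0.1786]
orientation: [0.981, -0.193, -0.001, 0.0]
ft_force: [-3.9, -0.7, 7.5]
grip_width: 0.0371
```

```bash
python3 st.py; python3 - <<'E'
from h import *
p,d=capture("wrist");cv2.imwrite("pics/w5.png",p[:,:,::-1])
a=cv2.imread("pics/w3.png")[245:295,270:370];b=p[245:295,270:370,::-1]
cv2.imwrite("pics/cmp3.png",cv2.convertScaleAbs(cv2.resize(np.vstack([a,b]),None,fx=6,fy=6,interpolation=cv2.INTER_CUBIC),alpha=1.8))
E
```

```text
xyz [ 1.1  0.4 -0.4] rotz -80.3 head -22.3 q6 0.589 tilt [-1.2e-03 -7.0e-04 -1.0e+00] tq [-0.204  0.51   0.276] f [-3.9 -0.7  7.5] gw 0.0371 tcp [0.5004 0.1133 0.1786] t 7.2
[ -0.374 -41.013 -22.678   0.278  -1.087   0.661]
```

View pics/cmp3.png

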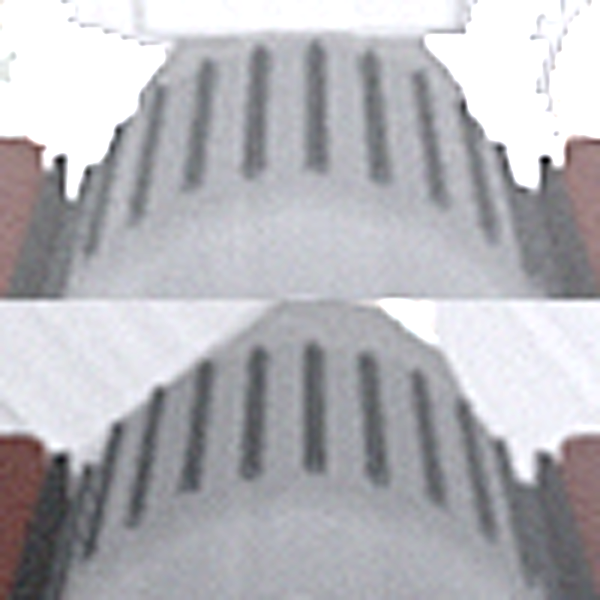

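View pics/w5.png

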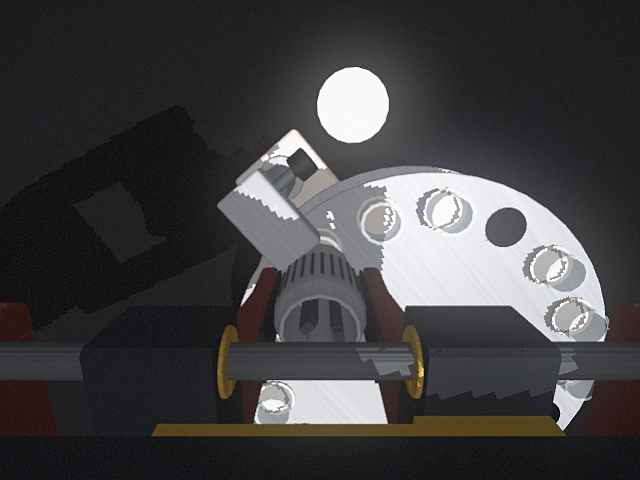

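Call:
carry_out(steps=[{"xyz": [0,0,0],"delta_rot": [0,0,1],"jaw": 0.0},{"xyz": [0,0,0],"delta_rot": [0,0,2],"jaw": 0.0},{"xyz": [0,0,0],"delta_rot": [0,0,2],"jaw": 0.0}], grip_force=55)

```text
t: 7.55
tool_pos: [0.5004, 0.1133, 0.1786]
orientation: [0.978, -0.21, -0.001, 0.0]
ft_force: [-3.1, -0.9, 8.6]
grip_width: 0.0376
```

```bash
python3 st.py;python3 st.py
```

```text
xyz [ 1.2  0.3 -0.4] rotz -82.2 head -24.2 q6 0.623 tilt [-1.3e-03 -7.0e-04 -1.0e+00] tq [-0.119  0.522  0.427] f [-3.1 -0.9  8.6] gw 0.0376 tcp [0.5004 0.1133 0.1786] t 7.55
[ -0.513 -41.004 -22.704   0.298  -1.106   0.574]
xyz [ 1.2  0.3 -0.4] rotz -82.2 head -24.2 q6 0.623 tilt [-1.3e-03 -7.0e-04 -1.0e+00] tq [-0.119  0.522  0.427] f [-3.1 -0.9  8.6] gw 0.0376 tcp [0.5004 0.1133 0.1786] t 7.55
[ -0.513 -41.004 -22.704   0.298  -1.106   0.574]
```

Call:
carry_out(steps=[{"xyz": [0,0,0],"delta_rot": [0,0,0],"jaw": 0.6},{"xyz": [0,0,0],"delta_rot": [0,0,0],"jaw": 1},{"xyz": [0,0,0],"delta_rot": [0,0,0],"jaw": 1},{"xyz": [0,0,0],"delta_rot": [0,0,0],"jaw": 1},{"xyz": [0,0,0],"delta_rot": [0,0,0],"jaw": 1},{"xyz": [0,0,0],"delta_rot": [0,0,0],"jaw": 1}])

```text
t: 8.15
tool_pos: [0.501, 0.1135, 0.1784]
orientation: [0.978, -0.21, -0.0, 0.0]
ft_force: [-0.4, 0.1, -1.5]
grip_width: 0.0818
```

```bash
python3 st.py
```

```text
xyz [ 0.7  0.8 -0.6] rotz -82.3 head -24.3 q6 0.623 tilt [-1.e-04  0.e+00 -1.e+00] tq [-0.024 -0.027  0.011] f [-0.4  0.1 -1.5] gw 0.0818 tcp [0.501  0.1135 0.1784] t 8.15
[-3.0000e-03 -4.4628e+01 -2.2781e+01  5.3000e-02 -3.1000e-02  0.0000e+00]
```

Call:
carry_out(steps=[{"xyz": [0,0,-50],"delta_rot": [0,0,0],"jaw": 1},{"xyz": [0,0,-100],"delta_rot": [0,0,0],"jaw": 1},{"xyz": [20,22,-130],"delta_rot": [0,0,-8],"jaw": 1},{"xyz": [45,50,-130],"delta_rot": [0,0,-16],"jaw": 1},{"xyz": [73,81,-130],"delta_rot": [0,0,-24],"jaw": 1},{"xyz": [73,81,-130],"delta_rot": [0,0,-32],"jaw": 1},{"xyz": [73,81,-130],"delta_rot": [0,0,-40],"jaw": 1},{"xyz": [73,81,-130],"delta_rot": [0,0,-48],"jaw": 1},{"xyz": [73,81,-130],"delta_rot": [0,0,-56],"jaw": 1},{"xyz": [73,81,-130],"delta_rot": [0,0,-59],"jaw": 1},{"xyz": [73,81,-130],"delta_rot": [0,0,-59],"jaw": 1},{"xyz": [73,81,-130],"delta_rot": [0,0,-59],"jaw": 1}])

```text
t: 9.35
tool_pos: [0.5342, 0.0096, 0.3084]
orientation: [0.955, 0.298, -0.0, -0.0]
ft_force: [-0.4, -0.3, 0.5]
grip_width: 0.0879
```

```bash
python3 - <<'E'
from h import *
go(.5345,.0092,.178,35)
s=observe();p,d=capture("wrist");cv2.imwrite("pics/w6.png",p[:,:,::-1])
import pickle;pickle.dump(s,open("w6.pkl","wb"))
c=get_calibration("wrist");print(proj(c,[.5345,.0092,.199],s))
E
```

```text
xyz [ -0.    0.5 130.4] rotz -0.4 head 34.6 q6 -0.609 tilt [-1.e-04 -0.e+00 -1.e+00] tq [-0.041 -0.147 -0.027] f [-0.4 -0.3  0.5] gw 0.0879 tcp [0.5342 0.0096 0.3084] t 9.35
[320.134179   236.47934222]
```

View pics/w6.png

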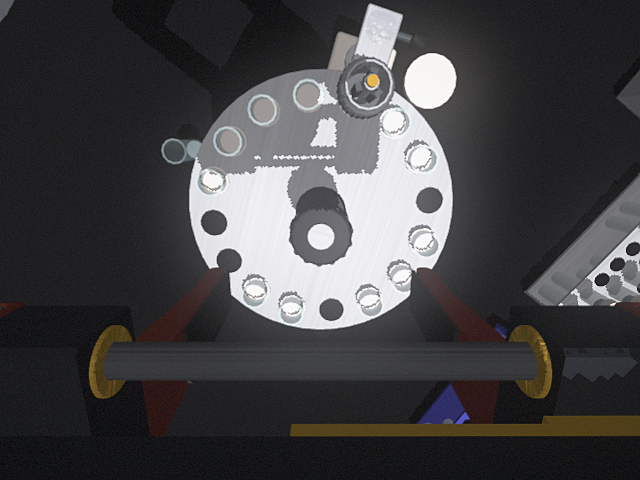

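```bash
python3 - <<'E'
import cv2
p=cv2.imread("pics/w6.png");cv2.imwrite("pics/w6z.png",cv2.resize(p[40:130,320:420],None,fx=6,fy=6,interpolation=cv2.INTER_CUBIC))
E
```

```text
(no output)
```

View pics/w6z.png

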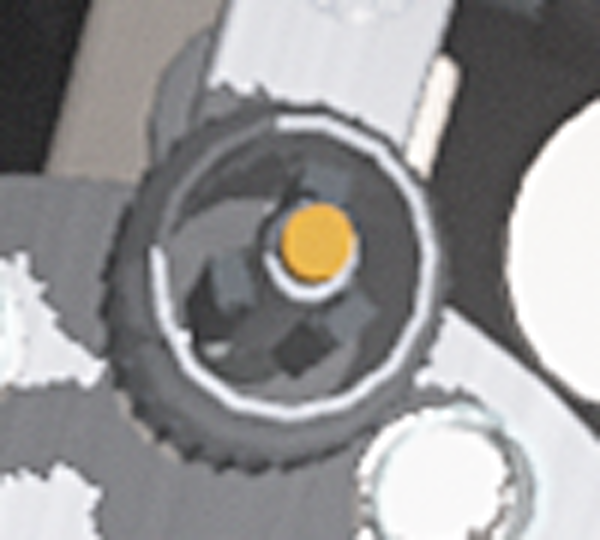

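The cap of the knob sits at (320,236), matching my estimate, and the jaws now touch the probe. I'll descend on the knob next.

Call:
carry_out(steps=[{"xyz": [0,0,50],"delta_rot": [0,0,0],"jaw": 1},{"xyz": [0,0,90],"delta_rot": [0,0,0],"jaw": 1},{"xyz": [0,0,130],"delta_rot": [0,0,0],"jaw": 1},{"xyz": [0,0,130],"delta_rot": [0,0,0],"jaw": 0.7},{"xyz": [0,0,130],"delta_rot": [0,0,0],"jaw": 0.4},{"xyz": [0,0,130],"delta_rot": [0,0,0],"jaw": 0.4},{"xyz": [0,0,130],"delta_rot": [0,0,0],"jaw": 0.4},{"xyz": [0,0,130],"delta_rot": [0,0,0],"jaw": 0.4},{"xyz": [0,0,130],"delta_rot": [0,0,0],"jaw": 0.4}], grip_force=8)

```text
t: 10.3
tool_pos: [0.5349, 0.0095, 0.1798]
orientation: [0.954, 0.298, 0.001, 0.0]
ft_force: [-1.6, 0.2, 6.5]
grip_width: 0.0483
```

```bash
sed -i 's/go(.*/go(.5345,.0092,.178,35)/' st.py; python3 st.py
```

```text
xyz [-0.5  0.   1.8] rotz -0.3 head 34.7 q6 -0.61 tilt [ 1.9e-03 -3.0e-04 -1.0e+00] tq [-0.17   0.187  0.077] f [-1.6  0.2  6.5] gw 0.0483 tcp [0.5349 0.0095 0.1798] t 10.3
[ 3.1200e-01 -4.3491e+01 -2.2074e+01  1.9600e-01 -5.0700e-01  1.1000e-02]
```

Call:
carry_out(steps=[{"xyz": [0,0,0],"delta_rot": [0,0,0],"jaw": 0},{"xyz": [0,0,0],"delta_rot": [0,0,0],"jaw": 0},{"xyz": [0,0,0],"delta_rot": [0,0,0],"jaw": 0}], grip_force=35)

```text
t: 10.6
tool_pos: [0.5349, 0.0095, 0.1798]
orientation: [0.954, 0.298, 0.001, 0.0]
ft_force: [-1.9, -1.2, 7.7]
grip_width: 0.0473
```

```bash
python3 st.py; cat > cam.py <<'E'
from h import *
import sys,pickle
n=sys.argv[1]
s=observe();p,d=capture("wrist");cv2.imwrite(f"pics/{n}.png",p[:,:,::-1]);pickle.dump(s,open(n+".pkl","wb"))
q,d=capture("top");cv2.imwrite(f"pics/{n}t.png",q[:,:,::-1])
E
python3 cam.py w7
```

```text
xyz [-0.5  0.   1.8] rotz -0.3 head 34.7 q6 -0.61 tilt [ 1.8e-03 -2.0e-04 -1.0e+00] tq [-0.163  0.153 -0.018] f [-1.9 -1.2  7.7] gw 0.0473 tcp [0.5349 0.0095 0.1798] t 10.6
[ 3.9000e-01 -4.3075e+01 -2.2075e+01  2.2800e-01 -4.9800e-01  1.8000e-02]
```

View pics/w7.png

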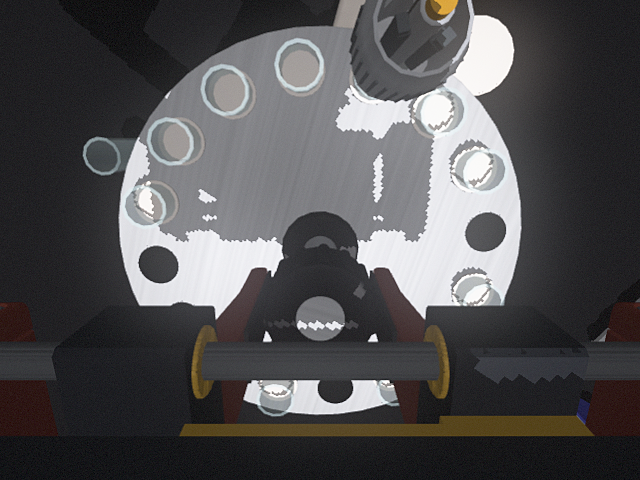

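View pics/w7t.png

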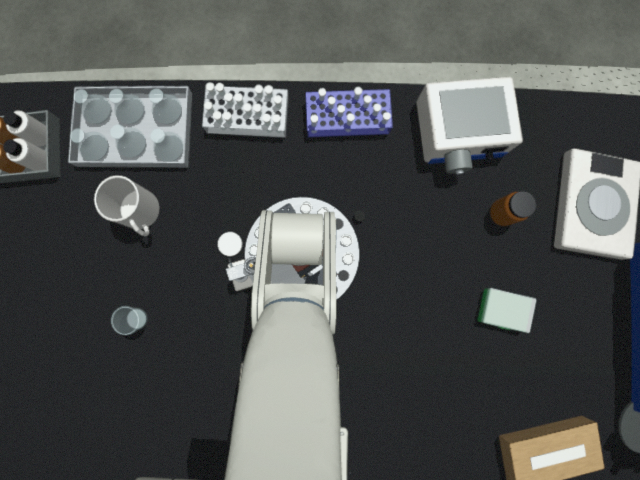

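Call:
carry_out(steps=[{"xyz": [0,0,0],"delta_rot": [0,0,4],"jaw": 0},{"xyz": [0,0,0],"delta_rot": [0,0,8],"jaw": 0},{"xyz": [0,0,0],"delta_rot": [0,0,12],"jaw": 0},{"xyz": [0,0,0],"delta_rot": [0,0,16],"jaw": 0},{"xyz": [0,0,0],"delta_rot": [0,0,20],"jaw": 0},{"xyz": [0,0,0],"delta_rot": [0,0,22.5],"jaw": 0},{"xyz": [0,0,0],"delta_rot": [0,0,22.5],"jaw": 0},{"xyz": [0,0,0],"delta_rot": [0,0,22.5],"jaw": 0}], grip_force=35)

```text
t: 11.5
tool_pos: [0.5349, 0.0095, 0.1799]
orientation: [0.994, 0.107, 0.001, 0.0]
ft_force: [-2.0, -1.6, 6.6]
grip_width: 0.0475
```

```bash
python3 st.py; python3 cam.py w8
```

```text
xyz [-0.5  0.2  1.9] rotz -22.8 head 12.2 q6 -0.218 tilt [ 1.9e-03 -2.0e-04 -1.0e+00] tq [-0.176  0.244 -0.029] f [-2.  -1.6  6.6] gw 0.0475 tcp [0.5349 0.0095 0.1799] t 11.5
[ 3.6200e-01 -4.3204e+01 -2.1997e+01  2.2800e-01 -5.1300e-01  1.2000e-02]
```

View pics/w8.png

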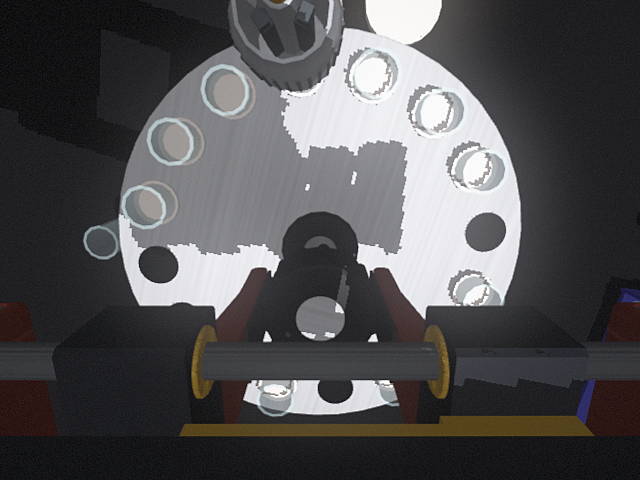

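First click reached: holes are still at (158,265) and (485,232), so there is no slip, and the torque is about zero. Next, clicks two and three.

Call:
carry_out(steps=[{"xyz": [0,0,0],"delta_rot": [0,0,4],"jaw": 0},{"xyz": [0,0,0],"delta_rot": [0,0,8],"jaw": 0},{"xyz": [0,0,0],"delta_rot": [0,0,12],"jaw": 0},{"xyz": [0,0,0],"delta_rot": [0,0,16],"jaw": 0},{"xyz": [0,0,0],"delta_rot": [0,0,20],"jaw": 0},{"xyz": [0,0,0],"delta_rot": [0,0,22.5],"jaw": 0},{"xyz": [0,0,0],"delta_rot": [0,0,22.5],"jaw": 0},{"xyz": [0,0,0],"delta_rot": [0,0,22.5],"jaw": 0}], grip_force=35)

```text
t: 12.4
tool_pos: [0.535, 0.0095, 0.1799]
orientation: [0.996, -0.089, 0.001, 0.0]
ft_force: [-1.7, -0.1, 6.0]
grip_width: 0.0475
```

```bash
python3 st.py
```

```text
xyz [-0.4  0.4  1.9] rotz -45.3 head -10.3 q6 0.175 tilt [ 2.e-03 -2.e-04 -1.e+00] tq [-0.135  0.32   0.005] f [-1.7 -0.1  6. ] gw 0.0475 tcp [0.535  0.0095 0.1799] t 12.4
[ 3.9100e-01 -4.3325e+01 -2.1941e+01  2.3100e-01 -5.0400e-01  1.7000e-02]
```

Call:
carry_out(steps=[{"xyz": [0,0,0],"delta_rot": [0,0,4],"jaw": 0},{"xyz": [0,0,0],"delta_rot": [0,0,8],"jaw": 0},{"xyz": [0,0,0],"delta_rot": [0,0,12],"jaw": 0},{"xyz": [0,0,0],"delta_rot": [0,0,16],"jaw": 0},{"xyz": [0,0,0],"delta_rot": [0,0,20],"jaw": 0},{"xyz": [0,0,0],"delta_rot": [0,0,22.5],"jaw": 0},{"xyz": [0,0,0],"delta_rot": [0,0,22.5],"jaw": 0},{"xyz": [0,0,0],"delta_rot": [0,0,22.5],"jaw": 0}], grip_force=35)

```text
t: 13.2
tool_pos: [0.535, 0.0095, 0.1799]
orientation: [0.959, -0.282, 0.001, -0.0]
ft_force: [-1.4, -0.6, 7.0]
grip_width: 0.0475
```

```bash
python3 st.py; python3 cam.py w9; python3 - <<'E'
from h import *
p,d=capture("scene");cv2.imwrite("pics/scene9.png",p[:,:,::-1])
E
python3 st.py
```

```text
xyz [-0.3  0.5  1.9] rotz -67.8 head -32.8 q6 0.568 tilt [ 2.1e-03 -2.0e-04 -1.0e+00] tq [-0.204  0.278  0.045] f [-1.4 -0.6  7. ] gw 0.0475 tcp [0.535  0.0095 0.1799] t 13.2
[ 4.7000e-01 -4.3407e+01 -2.1918e+01  2.5100e-01 -4.7700e-01  1.9000e-02]
xyz [-0.3  0.5  1.9] rotz -67.8 head -32.8 q6 0.568 tilt [ 2.1e-03 -2.0e-04 -1.0e+00] tq [-0.179  0.253  0.025] f [-1.6 -0.5  6.9] gw 0.0477 tcp [0.535  0.0095 0.1799] t 13.35
[ 4.5600e-01 -4.3407e+01 -2.1919e+01  2.4900e-01 -4.7500e-01 -8.0000e-03]
```

View pics/w9.png

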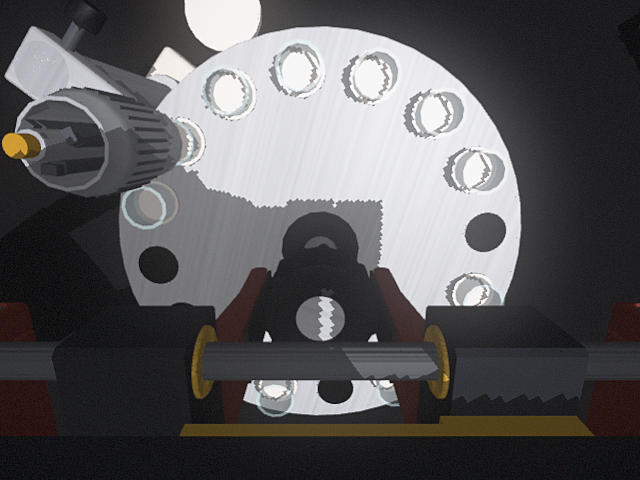

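View pics/scene9.png

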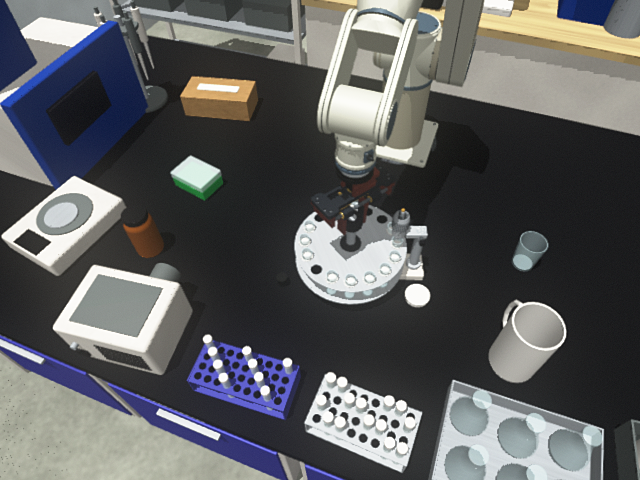

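```bash
python3 -c "
from station import *
print(hand_in())"
```

```text
the job is handed in; nothing more can be done
None
```

I closed the chuck on the probe, turned the carousel to the third click, and handed the job in at about 13.4 s with the knob still gripped.

- **Chuck sleeve:** I turned it about 82° clockwise. The knurl flutes still lined up with the fingers in a picture taken at 80°, so the grip had not slipped up to there. The torque rose steadily at the end to about 0.4 N m, above the 0.25 N m needed. After I let go, the wrist picture showed the jaws up against the probe. Early in the turn the measured torque had the opposite sign to what I expected (about -0.1 N m). I put that down to sensor offset and judged the clamping by the rise instead.
- **Knob:** I turned it 67.5° clockwise, stopping at each 22.5° step, and did not run past the third click. The gripper turned from 34.7° to -32.8°, and the carousel's holes stayed at the same pixels in the wrist picture, so nothing slipped. The torque about the knob was near zero at each click (0.03 to 0.05 N m at the last), so it is resting in the stop. A tube stood under the chuck at the end.
- **Final state:** The gripper holds the knob at 35 N. The sideways force was under 2 N and the vertical reading about 7 N. The other bench items looked unmoved in the last scene and overhead pictures. I did not measure their positions.

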